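# Put the stairwell torch on charge in its clip-in cradle

## Robot

A 6-joint arm with a two-finger parallel gripper is mounted at the origin on the work surface. World frame = base frame: x ahead of the robot, y to its left, z up, the work surface at z = 0. Lengths are in mm, angles in rad, forces in N, time in s.
With the tool pointing down it reaches from about 350 to 875 mm from the base axis. Payload 4.2 kg.
Tool frame: the origin (TCP) lies at the very end of the fingers, on their centre line; the grasp point (between the pads) lies 19 mm behind it; y points along the fingers, z is the direction in which the jaws open and shut, and the axes are right-handed (so a half turn about y gives the same grasp; the last joint's range is limited). The gripper opens to 85 mm and grips with 20 to 120 N. Pads are 22 mm wide; open, the fingers measure 114 mm over their backs; the gripper's body (76 mm by 85 mm) begins 54 mm behind the grasp point. The pads swing forward as they close: fully open they stand 13 mm farther back than shut.
Start: joints at [-1.011, 0.385, 0.008, 0, -1.194, -0.259], TCP at [185.193, -596.911, 231.312] pointing down, gripper open.
Joint ranges: [-3.14, 3.14], [-1.21, 2.06], [-1.07, 1.41], [-3.16, 2.05], [-2.99, -0.16], [-3.1, 3.1]. Speed limits (rad/s): [2.79, 2.79, 3.14, 3.14, 3.14, 3.14].

## Interface

Orientations are given as a unit quaternion [x, y, z, w].
In Python, from bench import arm gives the robot as it stands.
- The arm moves only by the shell command python3 -m creep 'ROWS'. ROWS is JSON, a list of rows, each an object with "delta_pos": the shift along the tool's x, y, z in mm, a list of three; "rot": the turn, a rotation vector about the tool's x, y, z in rad, a list of three; "jaw": the finger opening in mm, from 0 to 85.4. A call has exactly 10 rows; each row shifts and turns the commanded pose from where the row before left it, along the tool's axes as they then stand; what a row does not reach is not made up. A row lasts 1/12 s, in which the tool goes at most 41.7 mm and 7.16 degrees, less where a joint would pass 70% of its speed; a pose out of reach is approached as far as the arm can. A call is refused whole if a number of a shift passes 41.7 or a number of a turn 0.125, either way. A call with a gripper value outside its range is refused whole. The fingers move at their own pace and stop on an object; the grip force is fixed at half the most. Time passes only in rows, so rows that do not move let the fingers close, or fill a call up. It gives the time, the measured TCP pose, the force and the opening at its end, in the units of the state.
- arm.read_state(): the state, without advancing time (a new reading comes with each control period).
- arm.get_image(name): name is "scene" or "top"; returns the picture (480x640x3 uint8, red, green, blue); there is no depth.
- arm.calibration(name): a dict with "intrinsics" (3x3 intrinsics, pixels), "R" (3x3) and "t" (3): a world point X has camera coordinates R X + t. Camera axes: x right, y down, z forward; pixel columns grow to the right and rows downward; lengths in mm; the calibration is good to about 2 mm. A picture is of the moment at which its call begins. calibration takes no time and is no camera call.
- arm.job_done(): hands the job in, once; it reports no verdict.
Trained networks look in the newest picture that a camera, given by its name, has taken for a name from the list of things; names that differ only in an ending like _2 or _b are one class to them, and where a whole thing is asked for, a point or a joint stands for the part that bears it (a point fixed in the world has none). Each returns a list of dicts, best first, with "p" (0 to 1); they miss things now and then, are a little off and sometimes report something else, mostly with a low value. They report only what shows in the picture. A call takes as long as a camera call. They do not tell look-alikes from the thing itself.
- arm.find_in(camera, target): "location" ([column, row] in pixels, amid what is visible of it).
- arm.masks_of(camera, target): "pixels" (480x640 bool, what is visible of it) and "location" ([column, row] in pixels, amid what is visible of it).
The state is a dict: "clock": time; "joints": joint angles; "joint_vel": joint speeds; "joint_efforts": joint torques, N m; "position": TCP position; "ee_rot": TCP orientation; "contact_force": force on the tool from outside, world axes, zero at the start; "wrist_torque": the same for the moment, N m; "gripper_width": finger opening in mm.
Only numpy, scipy, OpenCV 4.12 (cv2) and the standard library are available. Lean on these libraries where they do the work, as an engineer would, in place of code of your own. Each camera call takes 0.05 s, during which the arm holds its last target. There are 200 camera calls.

## Task

The torch for the dark stairwell is lying on the mahjong table: put it on charge. Snap it sideways into both spring clips of its cradle, tail end towards the hooded dock and clear of it, then slide it along in the clips until its tail is firmly home in the dock with the charging pin pushed right in, and let go. Press firmly but never ram it, and leave the other things where they lie.

Things in the scene. Friction and masses are not known exactly. Their poses are not given: they have to be found in the camera images.
- torch_mid (a point): Black torch: point on its axis at the middle of its barrel; its own y runs along the torch to the head (lens end). Starts lying on the table, this point 18 mm up. Barrel round, 28 mm across, 78 mm each way along y; knurled 15 mm each way from here: grip it here, across; it balances within 10 mm. Six-sided head, 36 mm across flats, y 78 to 122. Six-sided tail cap, same width, y -78 to -98
- torch: The same torch, about 0.24 kg; origin 18 mm below torch_mid (on the table at the start), same axes
- torch_tail (a point): End of the torch's round steel tail spigot (18 mm across, 12 mm long, standing out of the tail cap), on the torch axis, 110 mm from torch_mid
- cradle: Charging cradle, fixed: teak board 62 mm wide (x), 10 high, y -152 to 128 mm; origin on the table midway between its two clips, z up. Between the clips only a rail up to 16 mm high. Seated torch: axis along y (head to +y), 40 mm above the table, over x = 0. Snapped in with torch_mid at about y = +18 mm (14 to 24), the tail clears the dock and both clips grip bare barrel
- clip_rear (a point): C-shaped steel spring clip at cradle y = -44 mm, mouth up, 12 mm long in y, 33 wide over its flared lips, lip tops 58 mm above the table; the point is the centre of a seated barrel, 40 mm up. A barrel pressed down touches the lips with its axis about 56 mm up, meets most force between 55 and 45 mm, then is drawn in
- clip_front (a point): The same clip at cradle y = +44 mm. Both together need about 10 to 15 N straight down (grip tightly, or the torch tips), one alone about half. Once in, sliding the torch along y takes a steady 4 to 10 N; pulling it out upwards takes more than snapping it in
- dock_zone (a point): Point fixed on the cradle at y = -110.5 mm, 40 mm up. Near it stands the tail dock: black hooded socket, 34 mm wide, 57 mm high, square 26 mm mouth facing +y, 10.5 mm deep, closed above, so the spigot enters only by sliding along -y. It is clamped somewhere along the rail, unmeasured: its mouth lies at cradle y = -120.5 to -100.5 mm
- charge_pin (a joint): Sprung brass charging pin inside the dock: 0 standing out, 0.005 (m) pushed fully in, when the spigot stands firm against the dock's solid back wall (torch_mid at cradle y = -21 to -1 mm, to be found by feel). Its spring gives under 1 N, hardly felt. The wall is rigid: a push 3 to 5 N above the drag of sliding is enough there, over 22 N in all is ramming
- glasses_case: a tortoiseshell-brown glasses case, 62 x 160 x 40 mm, lying flat; origin under its centre, y along it
- ashtray: a heavy round amber glass ashtray, 140 mm across, 38 mm high; origin under its centre
- clippers: steel nail clippers, 60 x 14 mm, 12 mm high; origin under the centre, y along them
- mug: a white china mug, 80 mm across, 90 mm high, with a handle; origin under its centre
- spare_cell: a spare blue battery cell standing on end, 26 mm across, 65 mm high; origin under its centre
- tile0: a loose mahjong tile lying face up, 36 x 26 x 21 mm; origin under its centre
- tile1: another loose mahjong tile, same size
- tile2: another loose mahjong tile, same size
There are look-alikes about, which are no part of the job. There is more than one size of the torch; the job needs the largest.

How it is judged (in metres and radians):
On the way:
1. the torch is snapped down into both clips with its tail still clear of the charging pin (z of torch_mid in the frame of cradle between 0.0375 and 0.0425 m and x of torch_mid in the frame of cradle between -0.003 and 0.003 m and angle between the y axis of torch_mid and the y axis of cradle, either way round below 0.035 rad and value of joint charge_pin below 0.001 m), for 0.2 s.
At the end, for the whole second after the job is handed in: The torch rests in both clips (its axis within 2.5 mm of 40 mm above the table and within 3 mm of the clips' middle line, along the cradle to 2 degrees), its tail in the dock with the charging pin pushed in by more than 3 of its 5 mm, at rest and let go (z of torch_mid in the frame of cradle between 0.0375 and 0.0425 m and x of torch_mid in the frame of cradle between -0.003 and 0.003 m and angle between the y axis of torch_mid and the y axis of cradle, either way round below 0.035 rad and value of joint charge_pin above 0.003 m and linear speed of torch below 0.01 m/s); the robot touches nothing.
It fails at once if the torch is rammed: more than 22 N against the dock's back wall, or more than 40 N on the foot of a clip (contact force between torch and tail_dock_c4 above 22 N or contact force between torch and cradle_c1 above 40 N or contact force between torch and cradle_c2 above 40 N).
It fails at once if the robot knocks or leans on the cradle itself with more than 20 N (contact force between any of the fingers, the arm and cradle above 20 N).
It fails at once if one of the other things is shifted by more than 20 mm (distance of any of glasses_case, ashtray, clippers, mug, spare_cell, tile0, tile1, tile2 from where it was at the start of the episode above 0.02 m).
It also fails if it takes over 72 s, if anything falls off the work surface, if the arm or the gripper's body presses on something with over 40 N, if the wrist force passes 120 N, or if a joint passes its speed limit or range.

## Working session

There is one attempt and no reset: what is moved stays moved. The work goes in short steps, Python scripts to look and compute and a shell command to move; the robot and the scene stay as the last step left them, time stands still between calls to the robot, and variables do not carry over. Pictures are saved under pics/ and viewed, about 8 in all and at most 12, crops included, and the job is handed in when it is done.

```bash
ls; mkdir -p pics
cat > h.py <<'E'
import numpy as np,cv2
from bench import arm
def ray(cam,uv):
    c=arm.calibration(cam);K=np.array(c["intrinsics"]);R=np.array(c["R"]);t=np.array(c["t"]).ravel()
    d=R.T@np.linalg.inv(K)@np.array([uv[0],uv[1],1.]);return -R.T@t,d
def onz(cam,uv,z):
    o,d=ray(cam,uv);return o+d*(z-o[2])/d[2]
def proj(cam,X):
    c=arm.calibration(cam);p=np.array(c["intrinsics"])@(np.array(c["R"])@np.array(X,float)+np.array(c["t"]).ravel());return p[:2]/p[2]
E
python3 - <<'E'
from h import *
for c in("top","scene"):
    im=arm.get_image(c);cv2.imwrite(f"pics/{c}0.png",im[:,:,::-1])
    print(c,ray(c,(320,240)))
    for n in("torch","cradle","dock_zone","clip_rear","clip_front"):
        try:
            for r in arm.find_in(c,n):print(c,n,np.round(r["location"]),round(r["p"],2),np.round(onz(c,r["location"],20)))
        except Exception as e:print(n,e)
print(arm.read_state())
E
```

```text
pics
top (array([ 400.25643077,  -25.37774376, 1089.48050801]), array([ 0.04852118,  0.020284  , -0.99872286]))
top torch [201. 339.] 0.73 [229. 273.  20.]
top torch [382. 240.] 0.68 [ 451. -147.   20.]
top torch [436. 325.] 0.59 [ 254. -268.   20.]
top torch [482. 195.] 0.17 [ 551. -381.   20.]
top cradle [338. 169.] 0.65 [619. -49.  20.]
top dock_zone [335. 167.] 0.94 [623. -42.  20.]
top clip_rear [337. 168.] 0.88 [620. -46.  20.]
top clip_front [337. 166.] 0.65 [624. -47.  20.]
scene (array([1123.91608229,  347.5955181 ,  786.40802033]), array([-0.64054164, -0.33668675, -0.69021237]))
scene torch [262. 174.] 0.96 [ 272. -262.   20.]
scene torch [260. 237.] 0.57 [ 465. -143.   20.]
scene torch [476. 236.] 0.57 [243. 264.  20.]
scene torch [260. 309.] 0.44 [632. -37.  20.]
scene cradle [261. 308.] 0.74 [628. -37.  20.]
scene dock_zone [257. 309.] 0.92 [634. -42.  20.]
scene clip_rear [259. 312.] 0.87 [638. -35.  20.]
scene clip_front [257. 308.] 0.81 [631. -44.  20.]
{'clock': 0.6, 'joints': array([-1.01138497e+00,  3.84662551e-01,  7.87566934e-03, -2.94820296e-05,
       -1.19398347e+00, -2.58618023e-01]), 'joint_vel': array([ 1.09307979e-03, -5.04891899e-04,  1.34898422e-05, -2.19267196e-03,
       -7.94628740e-04, -1.24705101e-03]), 'joint_efforts': array([ 3.49086110e-05, -3.91830933e+01,  1.88530415e+01,  4.18880224e+00,
       -3.68960928e-04, -1.22582072e-06]), 'position': array([ 185.20378667, -596.89487932,  231.32077949]), 'ee_rot': array([ 0.69912991,  0.1059548 , -0.10592971, -0.69912077]), 'contact_force': array([ 0.25115829, -0.0188502 ,  0.93524868]), 'wrist_torque': array([-0.00768455,  0.0216967 ,  0.02357271]), 'gripper_width': 85.20230935485937}
```

View pics/top0.png

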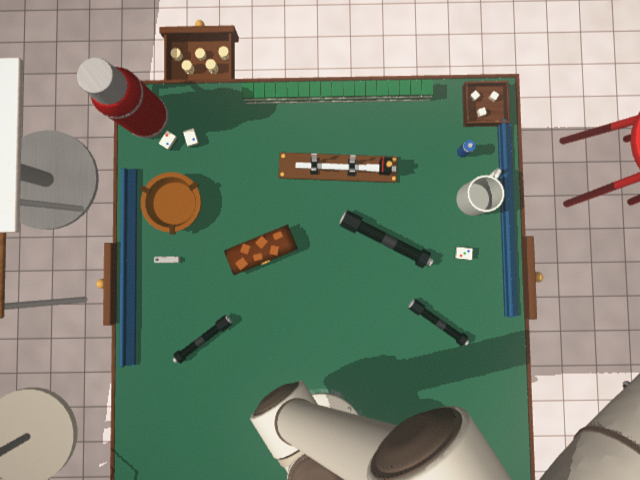

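View pics/scene0.png

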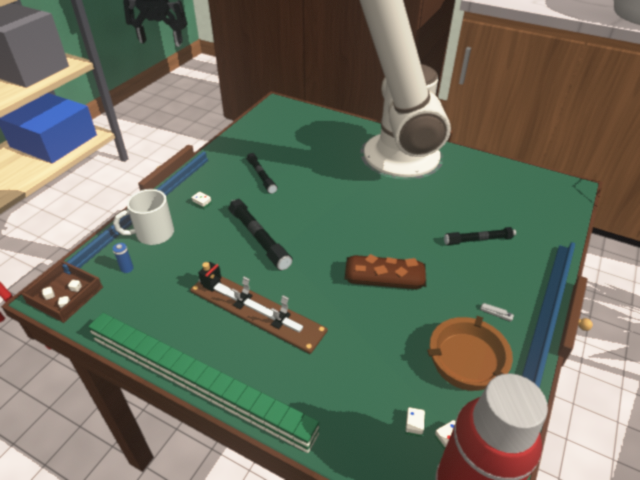

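Candidates: (201,339), (386,240) and (438,323) in the top view. The (386,240) torch is clearly the longest. I'll confirm that in an enlarged crop and measure it.

```bash
cat > m.py <<'E'
from h import *
im=arm.get_image("top")
def best(n,near):
    rs=[r for r in arm.masks_of("top",n) if np.hypot(*(np.array(r["location"])-near))<30]
    return rs[0]["pixels"] if rs else None
def rect(m,z):
    m=cv2.morphologyEx(m.astype(np.uint8),cv2.MORPH_OPEN,np.ones((2,2)))
    v,u=np.nonzero(m); P=np.array([onz("top",(a,b),z)[:2] for a,b in zip(u,v)],np.float32)
    (c,s,a)=cv2.minAreaRect(P);mu=P.mean(0);w,V=np.linalg.eigh(np.cov((P-mu).T));d=V[:,1]*np.sign(V[1,1])
    return np.round(c,1),np.round(s,1),round(a,2),"pca",np.round(mu,1),round(float(np.degrees(np.arctan2(-d[0],d[1]))),2)
for n,near,z in(("torch",(386,240),18),("cradle",(338,168),10)):
    m=best(n,near)
    if m is not None:print(n,m.sum(),rect(m,z))
    im[cv2.morphologyEx(m.astype(np.uint8),cv2.MORPH_GRADIENT,np.ones((2,2)))>0]=(255,0,255)
for k in ((201,339),(438,323)):
    m=best("torch",k)
    if m is not None:print(k,rect(m,12)[1])
raw=arm.get_image("top")
a=cv2.resize(raw[140:275,270:450],None,fx=4.4,fy=4.4,interpolation=cv2.INTER_CUBIC)
cv2.imwrite("pics/crop1.png",a[:,:,::-1])
E
python3 m.py
```

```text
Traceback (most recent call last):
  File "m.py", line 14, in <module>
    im[cv2.morphologyEx(m.astype(np.uint8),cv2.MORPH_GRADIENT,np.ones((2,2)))>0]=(255,0,255)
                        ^^^^^^^^
AttributeError: 'NoneType' object has no attribute 'astype'
```

```bash
sed -i '/^    im\[/d' m.py; sed -i 's/<30\]/<45]/' m.py; sed -i 's/    rs=\[r for/    for k in range(3):\n     rs=[r for/; s/^    return rs\[0\]/     if rs: break\n    return rs[0]/' m.py; sed -n 1,12p m.py; python3 m.py
```

```text
from h import *
im=arm.get_image("top")
def best(n,near):
    for k in range(3):
     rs=[r for r in arm.masks_of("top",n) if np.hypot(*(np.array(r["location"])-near))<45]
     if rs: break
    return rs[0]["pixels"] if rs else None
def rect(m,z):
    m=cv2.morphologyEx(m.astype(np.uint8),cv2.MORPH_OPEN,np.ones((2,2)))
    v,u=np.nonzero(m); P=np.array([onz("top",(a,b),z)[:2] for a,b in zip(u,v)],np.float32)
    (c,s,a)=cv2.minAreaRect(P);mu=P.mean(0);w,V=np.linalg.eigh(np.cov((P-mu).T));d=V[:,1]*np.sign(V[1,1])
    return np.round(c,1),np.round(s,1),round(a,2),"pca",np.round(mu,1),round(float(np.degrees(np.arctan2(-d[0],d[1]))),2)
torch 1347 (array([ 448.2, -159.4]), array([232.7,  41.9]), 62.17, 'pca', array([ 450.4, -154.9], dtype=float32), -27.9)
cradle 2998 (array([621.3, -48.7]), array([277.2,  62.3]), 86.89, 'pca', array([621.9, -48.9], dtype=float32), -3.02)
(201, 339) [ 30.2 161.5]
(438, 323) [157.7  25.5]
```

View pics/crop1.png

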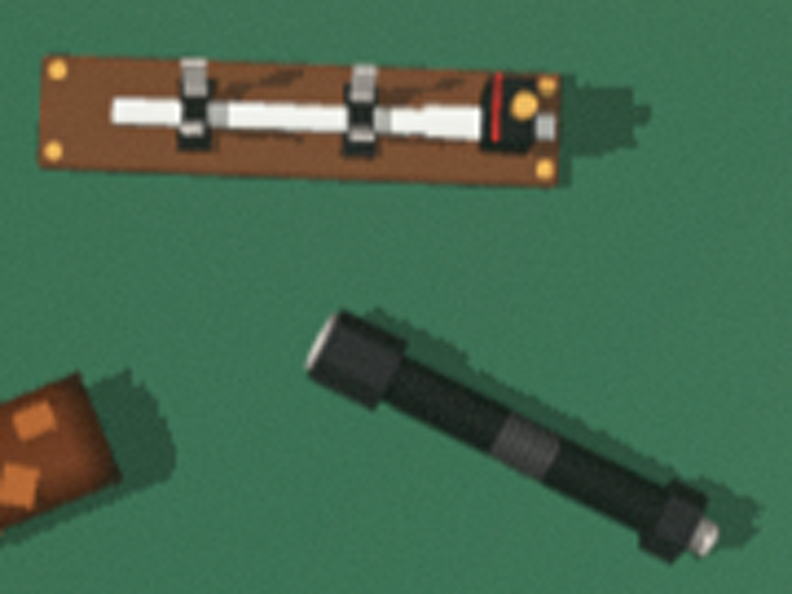

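Run:
```python
from h import *
def w(c,z):return onz("top",(270-.5+(c[0]+.5)/4.4,140-.5+(c[1]+.5)/4.4),z)[:2]
B=[w(c,10) for c in((43,57),(40,168),(560,75),(552,187))]
print(np.round(B,1)); L=(B[0]+B[1])/2;R=(B[2]+B[3])/2
d=(L-R)/np.linalg.norm(L-R);print("len",np.linalg.norm(L-R),"yaw",np.degrees(np.arctan2(-d[0],d[1])),"origin",(L+R)/2+12*d)
S=[w(c,10) for c in((58,69),(53,150),(548,84),(545,169))];L=(S[0]+S[1])/2;R=(S[2]+S[3])/2
d2=L-R;print("screws",np.degrees(np.arctan2(-d2[0],d2[1])),(L+R)/2+12*d2/np.linalg.norm(d2))
for n,c,z in(("clipF front lips",(195,97),55),("clipR",(363,103),55),("railL",(113,110),16),("railR",(480,122),16),("dock mouth top",(497,107),57)):print(n,np.round(w(c,z),1))
k=w((525,445),18);h=w((340,355),18);t=w((707,537),18)
print("knurl",k,"head",h,"spig",t,"yaw",np.degrees(np.arctan2(-(h-t)[0],(h-t)[1])), k+0*h, "len",np.linalg.norm(h-t))
s=arm.read_state();from scipy.spatial.transform import Rotation as Ro
print(Ro.from_quat(s["ee_rot"]).as_matrix().round(3))
```

```text
[[ 661.4   89.8]
 [ 601.2   92. ]
 [ 647.  -187.8]
 [ 586.4 -182.1]]
len 276.22454404984234 yaw -3.0276137642578114 origin [624.63494382 -35.03077404]
screws -2.9512270697997343 [626.60952509 -36.28696694]
clipF front lips [628.4   6.9]
clipR [623.8 -79.5]
railL [630.7  52. ]
railR [ 621.  -143.7]
dock mouth top [ 620.2 -148. ]
knurl [ 448.15516096 -163.5329641 ] head [497.28540257 -66.85013031] spig [ 398.32394119 -257.9736818 ] yaw -27.37457407886779 [ 448.15516096 -163.5329641 ] len 215.22449388873267
[[ 0.955  0.    -0.296]
 [ 0.296 -0.     0.955]
 [ 0.    -1.    -0.   ]]
```

```bash
python3 -m creep '[{"delta_pos":[29.2,7,25.9],"rot":[0,0,0],"jaw":85},{"delta_pos":[29.2,7,25.9],"rot":[0,0,0],"jaw":85},{"delta_pos":[29.2,7,25.9],"rot":[0,0,0],"jaw":85},{"delta_pos":[29.2,7,25.9],"rot":[0,0,0],"jaw":85},{"delta_pos":[29.2,7,25.9],"rot":[0,0,0],"jaw":85},{"delta_pos":[29.2,7,25.9],"rot":[0,0,0],"jaw":85},{"delta_pos":[29.2,7,25.9],"rot":[0,0,0],"jaw":85},{"delta_pos":[29.2,7,25.9],"rot":[0,0,0],"jaw":85},{"delta_pos":[29.2,7,25.9],"rot":[0,0,0],"jaw":85},{"delta_pos":[29.2,7,25.9],"rot":[0,0,0],"jaw":85}]'
python3 -m creep '[{"delta_pos":[29.2,7,25.9],"rot":[0,0,0],"jaw":85},{"delta_pos":[29.2,7,25.9],"rot":[0,0,0],"jaw":85},{"delta_pos":[29.2,7,25.9],"rot":[0,0,0],"jaw":85},{"delta_pos":[0,0,0],"rot":[0,-0.1125,0],"jaw":85},{"delta_pos":[0,0,0],"rot":[0,-0.1125,0],"jaw":85},{"delta_pos":[0,0,0],"rot":[0,-0.1125,0],"jaw":85},{"delta_pos":[0,0,0],"rot":[0,-0.1125,0],"jaw":85},{"delta_pos":[0,0,0],"rot":[0,-0.1125,0],"jaw":85},{"delta_pos":[0,0,0],"rot":[0,-0.1125,0],"jaw":85},{"delta_pos":[0,0,0],"rot":[0,-0.1125,0],"jaw":85}]'
cat > st.py <<'E'
from h import *
from scipy.spatial.transform import Rotation as Ro
s=arm.read_state();M=Ro.from_quat(s["ee_rot"]).as_matrix()
print("t",round(s["clock"],2),"p",s["position"].round(1),"xang",round(float(np.degrees(np.arctan2(M[1,0],M[0,0]))),2),"down",M[:,1].round(4),"F",s["contact_force"].round(1),"T",s["wrist_torque"].round(2),"w",round(s["gripper_width"],1),"j",s["joints"].round(2))
E
python3 st.py
```

```text
clock: 1.83
position: [388.1, -261.3, 161.5]
ee_rot: [0.699, 0.106, -0.106, -0.699]
contact_force: [0.3, -0.9, -1.0]
gripper_width: 85.3
clock: 2.67
position: [448.2, -162.8, 140.5]
ee_rot: [0.604, 0.368, -0.368, -0.604]
contact_force: [0.1, 0.5, -1.0]
gripper_width: 85.0
t 2.67 p [ 448.2 -162.8  140.5] xang 62.69 down [ 5.e-04 -1.e-04 -1.e+00] F [ 0.1  0.5 -1. ] T [ 0.01  0.03 -0.01] w 85.0 j [-0.01  0.23 -0.48  0.   -0.87 -0.47]
```

```bash
python3 -m creep '[{"delta_pos":[0,20,0],"rot":[0,0,0],"jaw":85},{"delta_pos":[0,20,0],"rot":[0,0,0],"jaw":85},{"delta_pos":[0,20,0],"rot":[0,0,0],"jaw":85},{"delta_pos":[0,20,0],"rot":[0,0,0],"jaw":85},{"delta_pos":[0,20,0],"rot":[0,0,0],"jaw":85},{"delta_pos":[0,15,0],"rot":[0,0,0],"jaw":85},{"delta_pos":[0,10,0],"rot":[0,0,0],"jaw":85},{"delta_pos":[0,7,0],"rot":[0,0,0],"jaw":85},{"delta_pos":[0,5,0],"rot":[0,0,0],"jaw":85},{"delta_pos":[0,0,0],"rot":[0,0,0],"jaw":60}]'
python3 -m creep '[{"delta_pos":[0,0,0],"rot":[0,0,0],"jaw":45},{"delta_pos":[0,0,0],"rot":[0,0,0],"jaw":40},{"delta_pos":[0,0,0],"rot":[0,0,0],"jaw":35},{"delta_pos":[0,0,0],"rot":[0,0,0],"jaw":32},{"delta_pos":[0,0,0],"rot":[0,0,0],"jaw":29},{"delta_pos":[0,0,0],"rot":[0,0,0],"jaw":26},{"delta_pos":[0,0,0],"rot":[0,0,0],"jaw":15},{"delta_pos":[0,0,0],"rot":[0,0,0],"jaw":10},{"delta_pos":[0,0,0],"rot":[0,0,0],"jaw":10},{"delta_pos":[0,0,0],"rot":[0,0,0],"jaw":10}]'
python3 st.py
```

```text
clock: 3.5
position: [447.8, -162.9, 2.7]
ee_rot: [-0.605, -0.366, 0.366, 0.605]
contact_force: [-0.0, -0.3, 0.2]
gripper_width: 75.2
clock: 4.33
position: [448.9, -163.0, 4.2]
ee_rot: [0.605, 0.367, -0.365, -0.605]
contact_force: [-0.9, -0.2, 5.7]
gripper_width: 26.1
t 4.33 p [ 448.9 -163.     4.2] xang 62.35 down [ 2.1e-03 -2.0e-04 -1.0e+00] F [-0.9 -0.2  5.7] T [-0.11  0.1  -0.13] w 26.1 j [-0.01  0.45 -0.62  0.   -0.51 -0.48]
```

```bash
python3 -m creep '[{"delta_pos":[0,-3,0],"rot":[0,0,0],"jaw":10},{"delta_pos":[0,-7,0],"rot":[0,0,0],"jaw":10},{"delta_pos":[0,-15,0],"rot":[0,0,0],"jaw":10},{"delta_pos":[0,-20,0],"rot":[0,0,0],"jaw":10},{"delta_pos":[0,-20,0],"rot":[0,0,0],"jaw":10},{"delta_pos":[0,-20,0],"rot":[0,0,0],"jaw":10},{"delta_pos":[0,-20,0],"rot":[0,0,0],"jaw":10},{"delta_pos":[0,-15,0],"rot":[0,0,0],"jaw":10},{"delta_pos":[0,-5,0],"rot":[0,0,0],"jaw":10},{"delta_pos":[0,0,0],"rot":[0,0,0],"jaw":10}]'
python3 -m creep '[{"delta_pos":[0,0,0],"rot":[0,-0.06,0],"jaw":10},{"delta_pos":[0,0,0],"rot":[0,-0.06,0],"jaw":10},{"delta_pos":[0,0,0],"rot":[0,-0.06,0],"jaw":10},{"delta_pos":[0,0,0],"rot":[0,-0.06,0],"jaw":10},{"delta_pos":[0,0,0],"rot":[0,-0.06,0],"jaw":10},{"delta_pos":[0,0,0],"rot":[0,-0.06,0],"jaw":10},{"delta_pos":[0,0,0],"rot":[0,-0.06,0],"jaw":10},{"delta_pos":[0,0,0],"rot":[0,-0.06,0],"jaw":10},{"delta_pos":[0,0,0],"rot":[0,-0.055,0],"jaw":10},{"delta_pos":[0,0,0],"rot":[0,0,0],"jaw":10}]'
python3 st.py
```

```text
clock: 5.17
position: [448.3, -162.8, 129.5]
ee_rot: [0.605, 0.367, -0.365, -0.605]
contact_force: [-0.2, -0.3, -2.5]
gripper_width: 26.1
clock: 6.0
position: [446.7, -162.7, 126.7]
ee_rot: [-0.486, -0.512, 0.514, 0.488]
contact_force: [-0.8, -1.0, -1.9]
gripper_width: 26.1
t 6.0 p [ 446.7 -162.7  126.7] xang 93.03 down [-3.6e-03  5.0e-04 -1.0e+00] F [-0.8 -1.  -1.9] T [-0.05  0.01 -0.02] w 26.1 j [-0.01  0.25 -0.49 -0.   -0.84  0.06]
```

```bash
python3 -m creep '[{"delta_pos":[0,0,0],"rot":[0,0.0525,0],"jaw":10},{"delta_pos":[0,0,0],"rot":[0,0.0525,0],"jaw":10},{"delta_pos":[19.2,4,-21.4],"rot":[0,0,0],"jaw":10},{"delta_pos":[19.2,4,-21.4],"rot":[0,0,0],"jaw":10},{"delta_pos":[19.2,4,-21.4],"rot":[0,0,0],"jaw":10},{"delta_pos":[19.2,4,-21.4],"rot":[0,0,0],"jaw":10},{"delta_pos":[19.2,4,-21.4],"rot":[0,0,0],"jaw":10},{"delta_pos":[19.2,4,-21.4],"rot":[0,0,0],"jaw":10},{"delta_pos":[19.2,4,-21.4],"rot":[0,0,0],"jaw":10},{"delta_pos":[19.2,4,-21.4],"rot":[0,0,0],"jaw":10}]'
python3 -m creep '[{"delta_pos":[0,1,0],"rot":[0,0,0],"jaw":10},{"delta_pos":[0,1,0],"rot":[0,0,0],"jaw":10},{"delta_pos":[0,1,0],"rot":[0,0,0],"jaw":10},{"delta_pos":[0,1,0],"rot":[0,0,0],"jaw":10},{"delta_pos":[0,1,0],"rot":[0,0,0],"jaw":10},{"delta_pos":[0,0,0],"rot":[0,0,0],"jaw":10},{"delta_pos":[0,0,0],"rot":[0,0,0],"jaw":10},{"delta_pos":[0,0,0],"rot":[0,0,0],"jaw":10},{"delta_pos":[0,0,0],"rot":[0,0,0],"jaw":10},{"delta_pos":[0,0,0],"rot":[0,0,0],"jaw":10}]'
python3 st.py
python3 - <<'E'
from h import *
a=arm.get_image("scene");b=arm.get_image("top")
cv2.imwrite("pics/s2full.png",a[:,:,::-1]);cv2.imwrite("pics/t2full.png",b[:,:,::-1])
A=cv2.resize(a[200:350,170:350],None,fx=4.4,fy=4,interpolation=cv2.INTER_CUBIC)
A=cv2.resize(a[215:350,170:350],None,fx=4.4,fy=4.4,interpolation=cv2.INTER_CUBIC)
cv2.imwrite("pics/s2.png",A[:,:,::-1])
B=cv2.resize(b[110:245,250:430],None,fx=4.4,fy=4.4,interpolation=cv2.INTER_CUBIC)
cv2.imwrite("pics/t2.png",B[:,:,::-1])
E
```

```text
clock: 6.83
position: [627.0, -17.5, 94.4]
ee_rot: [-0.513, -0.485, 0.487, 0.514]
contact_force: [0.0, -0.6, -2.4]
gripper_width: 26.0
clock: 7.67
position: [627.0, -18.6, 91.5]
ee_rot: [0.513, 0.487, -0.487, -0.513]
contact_force: [-0.1, 0.2, -2.1]
gripper_width: 26.0
t 7.67 p [627.  -18.6  91.5] xang 86.98 down [ 3.e-04  1.e-04 -1.e+00] F [-0.1  0.2 -2.1] T [-0.04 -0.04 -0.01] w 26.0 j [ 0.23  0.51 -0.16 -0.   -0.9  -0.28]
```

View pics/s2.png

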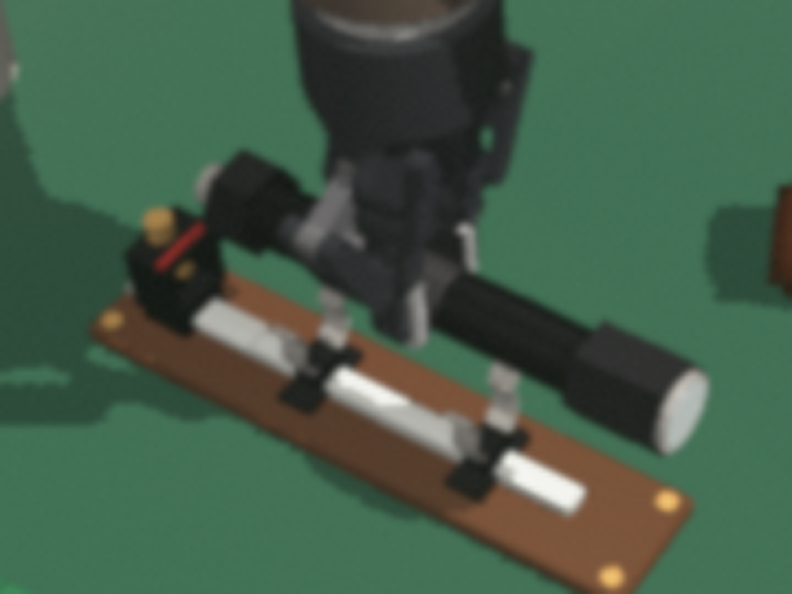

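View pics/t2.png

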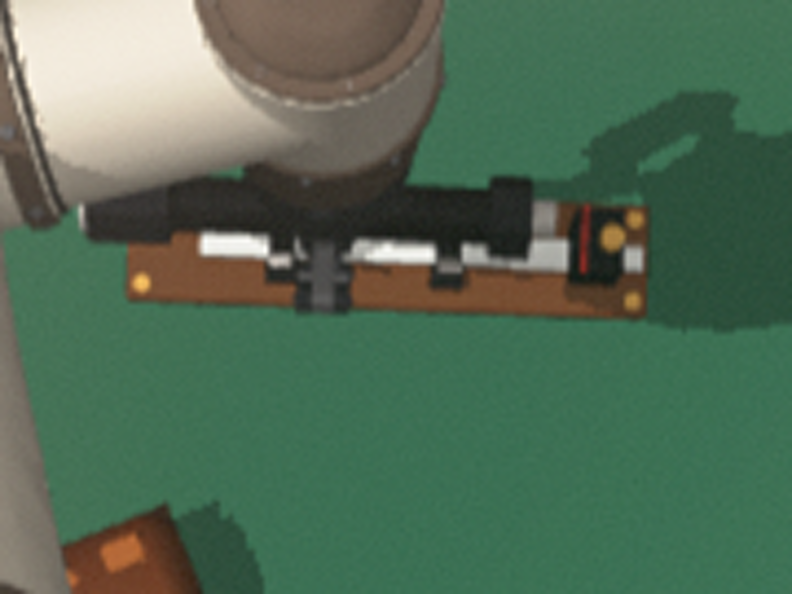

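```bash
cat >> h.py <<'E'
def cw(c,o,s=4.4):return (o[0]-.5+(c[0]+.5)/s,o[1]-.5+(c[1]+.5)/s)
def tri(ps):
    A=[];b=[];
    for cam,uv in ps:
        o,d=ray(cam,uv);d=d/np.linalg.norm(d);P=np.eye(3)-np.outer(d,d);A.append(P);b.append(P@o)
    X=np.linalg.solve(sum(A),sum(b));return X,[np.round(np.array(uv)-proj(cam,X),2) for cam,uv in ps]
E
python3 - <<'E'
from h import *
S=lambda *c:("scene",cw(c,(170,215)));T=lambda *c:("top",cw(c,(250,110)))
for n,a,b in(("lens",S(684,411),T(84,222)),("spig",S(205,184),T(556,217)),("scr+x.",S(112,320),None),("scr -x+y",S(667,500),T(142,283)),("dockknob",S(158,218),T(613,237))):
    if b:X,r=tri([a,b]);print(n,X.round(1),r)
# screws at z=11
for n,p in(("S -y+x",S(112,320)),("S +y-x",S(667,500)),("S +y+x",S(612,576)),("T +y-x",T(142,283)),("T -y+x",T(634,218)),("T -y-x",T(632,301))):print(n,onz(*p,11)[:2].round(1))
# board corners scene z=10
for n,p in(("S -x+y",S(692,500)),("S -y+x",S(92,330))):print(n,onz(*p,10)[:2].round(1))
for n,p,z in(("clipF top+x lip",S(505,375),57),("clipR top+x lip",S(333,295),57),("clipF -x lip",S(462,425),57),("clipR -x",S(290,340),57)):print(n,onz(*p,z)[:2].round(1))
E
```

```text
lens [625.7 100.6  97.9] [array([-2.16, -0.01]), array([-1.48,  0.78])]
spig [ 621.3 -129.2  106.6] [array([-0.61, -0.06]), array([-0.43,  0.29])]
scr -x+y [610.3  83.1  12.5] [array([-0.65, -0.01]), array([-0.45,  0.24])]
dockknob [ 619.2 -161.9   68. ] [array([-0.56, -0.06]), array([-0.4 ,  0.27])]
S -y+x [ 640.1 -183. ]
S +y-x [609.9  81.5]
S +y+x [653.7  79.6]
T +y-x [610.1  84.3]
T -y+x [ 640.9 -180. ]
T -y-x [ 596.  -177.9]
S -x+y [604.3  90.3]
S -y+x [ 648.4 -187.8]
clipF top+x lip [616.1   9. ]
clipR top+x lip [613.1 -77.9]
clipF -x lip [646.7   7.1]
clipR -x [642.4 -79.5]
```

Everything agrees. The torch is level, its mid is at about cradle (0, +17 mm), and the heading matches. I'll shift it 2 mm along and descend to just above the lips.

```bash
python3 -m creep '[{"delta_pos":[1,6,0],"rot":[0,0,0],"jaw":10},{"delta_pos":[1,6,0],"rot":[0,0,0],"jaw":10},{"delta_pos":[0,6,0],"rot":[0,0,0],"jaw":10},{"delta_pos":[0,6,0],"rot":[0,0,0],"jaw":10},{"delta_pos":[0,6,0],"rot":[0,0,0],"jaw":10},{"delta_pos":[0,6,0],"rot":[0,0,0],"jaw":10},{"delta_pos":[0,5,0],"rot":[0,0,0],"jaw":10},{"delta_pos":[0,3,0],"rot":[0,0,0],"jaw":10},{"delta_pos":[0,1,0],"rot":[0,0,0],"jaw":10},{"delta_pos":[0,0,0],"rot":[0,0,0],"jaw":10}]'
python3 st.py
python3 - <<'E'
from h import *
a=arm.get_image("scene")
A=cv2.resize(a[215:350,170:350],None,fx=4.4,fy=4.4,interpolation=cv2.INTER_CUBIC)
cv2.imwrite("pics/s3.png",A[:,:,::-1])
E
```

```text
clock: 8.6
position: [627.1, -16.5, 46.0]
ee_rot: [-0.513, -0.487, 0.487, 0.513]
contact_force: [0.5, 0.4, -1.6]
gripper_width: 26.5
t 8.6 p [627.1 -16.5  46. ] xang 86.99 down [-4.e-04 -1.e-04 -1.e+00] F [ 0.5  0.4 -1.6] T [0.02 0.02 0.01] w 26.5 j [ 0.23  0.57 -0.2   0.   -0.8  -0.28]
```

View pics/s3.png

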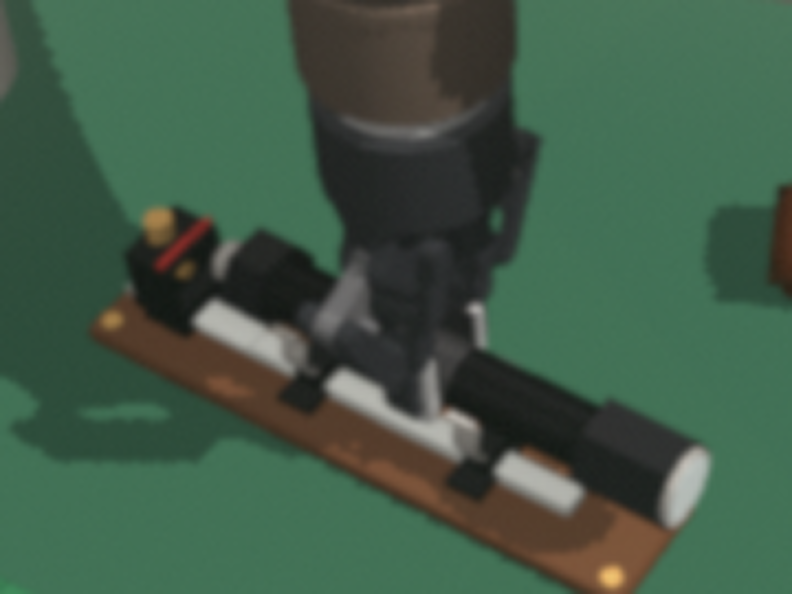

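```bash
python3 -m creep '[{"delta_pos":[0,1,0],"rot":[0,0,0],"jaw":10},{"delta_pos":[0,1,0],"rot":[0,0,0],"jaw":10},{"delta_pos":[0,1,0],"rot":[0,0,0],"jaw":10},{"delta_pos":[0,1,0],"rot":[0,0,0],"jaw":10},{"delta_pos":[0,1,0],"rot":[0,0,0],"jaw":10},{"delta_pos":[0,1,0],"rot":[0,0,0],"jaw":10},{"delta_pos":[0,0,0],"rot":[0,0,0],"jaw":10},{"delta_pos":[0,0,0],"rot":[0,0,0],"jaw":10},{"delta_pos":[0,0,0],"rot":[0,0,0],"jaw":10},{"delta_pos":[0,0,0],"rot":[0,0,0],"jaw":10}]'
python3 st.py
```

```text
clock: 9.48
position: [628.2, -16.4, 42.1]
ee_rot: [0.513, 0.488, -0.486, -0.512]
contact_force: [-0.4, 0.6, 5.7]
gripper_width: 26.5
t 9.48 p [628.2 -16.4  42.1] xang 87.03 down [ 2.7e-03 -2.0e-04 -1.0e+00] F [-0.4  0.6  5.7] T [-0.07  0.26  0.01] w 26.5 j [ 0.23  0.57 -0.2   0.   -0.79 -0.28]
```

```bash
python3 -m creep '[{"delta_pos":[0,1,0],"rot":[0,0,0],"jaw":10},{"delta_pos":[0,1,0],"rot":[0,0,0],"jaw":10},{"delta_pos":[0,1,0],"rot":[0,0,0],"jaw":10},{"delta_pos":[0,1,0],"rot":[0,0,0],"jaw":10},{"delta_pos":[0,1,0],"rot":[0,0,0],"jaw":10},{"delta_pos":[0,1,0],"rot":[0,0,0],"jaw":10},{"delta_pos":[0,0,0],"rot":[0,0,0],"jaw":10},{"delta_pos":[0,0,0],"rot":[0,0,0],"jaw":10},{"delta_pos":[0,0,0],"rot":[0,0,0],"jaw":10},{"delta_pos":[0,0,0],"rot":[0,0,0],"jaw":10}]'
python3 st.py
```

```text
clock: 10.32
position: [628.5, -16.5, 37.2]
ee_rot: [0.514, 0.488, -0.486, -0.512]
contact_force: [-2.4, -0.5, 10.0]
gripper_width: 26.3
t 10.32 p [628.5 -16.5  37.2] xang 87.06 down [ 3.5e-03 -5.0e-04 -1.0e+00] F [-2.4 -0.5 10. ] T [-0.2   0.77 -0.01] w 26.3 j [ 0.23  0.58 -0.21  0.   -0.78 -0.28]
```

```bash
python3 -m creep '[{"delta_pos":[0,1,0.5],"rot":[0,0,0],"jaw":10},{"delta_pos":[0,1,0.5],"rot":[0,0,0],"jaw":10},{"delta_pos":[0,1,0.4],"rot":[0,0,0],"jaw":10},{"delta_pos":[0,1,0],"rot":[0,0,0],"jaw":10},{"delta_pos":[0,1,0],"rot":[0,0,0],"jaw":10},{"delta_pos":[0,0,0],"rot":[0,0,0],"jaw":10},{"delta_pos":[0,0,0],"rot":[0,0,0],"jaw":10},{"delta_pos":[0,0,0],"rot":[0,0,0],"jaw":10},{"delta_pos":[0,0,0],"rot":[0,0,0],"jaw":10},{"delta_pos":[0,0,0],"rot":[0,0,0],"jaw":10}]'
python3 st.py
```

```text
clock: 11.15
position: [627.1, -16.1, 28.9]
ee_rot: [0.513, 0.488, -0.486, -0.512]
contact_force: [5.3, 0.1, -3.6]
gripper_width: 26.2
t 11.15 p [627.1 -16.1  28.9] xang 87.02 down [ 2.6e-03  4.0e-04 -1.0e+00] F [ 5.3  0.1 -3.6] T [-0.06 -1.46  0.13] w 26.2 j [ 0.23  0.59 -0.22  0.   -0.76 -0.28]
```

```bash
python3 -m creep '[{"delta_pos":[0,1,-0.5],"rot":[0,0,0],"jaw":10},{"delta_pos":[0,1,-0.5],"rot":[0,0,0],"jaw":10},{"delta_pos":[0,1,-0.2],"rot":[0,0,0],"jaw":10},{"delta_pos":[0,0,0],"rot":[0,0,0],"jaw":10},{"delta_pos":[0,0,0],"rot":[0,0,0],"jaw":10},{"delta_pos":[0,0,0],"rot":[0,0,0],"jaw":10},{"delta_pos":[0,0,0],"rot":[0,0,0],"jaw":10},{"delta_pos":[0,0,0],"rot":[0,0,0],"jaw":10},{"delta_pos":[0,0,0],"rot":[0,0,0],"jaw":10},{"delta_pos":[0,0,0],"rot":[0,0,0],"jaw":10}]'
python3 st.py
python3 - <<'E'
from h import *
a=arm.get_image("scene")
A=cv2.resize(a[215:350,170:350],None,fx=4.4,fy=4.4,interpolation=cv2.INTER_CUBIC)
cv2.imwrite("pics/s4.png",A[:,:,::-1])
E
```

```text
clock: 11.98
position: [627.5, -16.3, 26.3]
ee_rot: [0.513, 0.487, -0.486, -0.513]
contact_force: [5.2, -0.4, -2.9]
gripper_width: 26.4
t 11.98 p [627.5 -16.3  26.3] xang 87.02 down [ 1.4e-03  3.0e-04 -1.0e+00] F [ 5.2 -0.4 -2.9] T [ 0.06 -1.5   0.3 ] w 26.4 j [ 0.23  0.59 -0.22  0.   -0.76 -0.28]
```

View pics/s4.png

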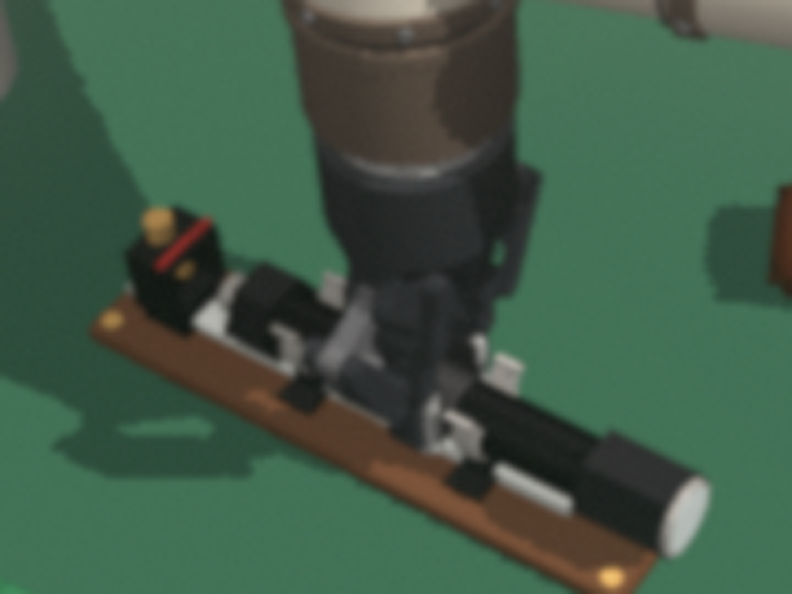

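```bash
python3 -m creep '[{"delta_pos":[0,0,-0.5],"rot":[0,0,0],"jaw":10},{"delta_pos":[0,0,-0.5],"rot":[0,0,0],"jaw":10},{"delta_pos":[0,0,-0.4],"rot":[0,0,0],"jaw":10},{"delta_pos":[0,0,0],"rot":[0,0,0],"jaw":10},{"delta_pos":[0,0,0],"rot":[0,0,0],"jaw":10},{"delta_pos":[0,0,0],"rot":[0,0,0],"jaw":10},{"delta_pos":[0,0,0],"rot":[0,0,0],"jaw":10},{"delta_pos":[0,0,0],"rot":[0,0,0],"jaw":10},{"delta_pos":[0,0,0],"rot":[0,0,0],"jaw":10},{"delta_pos":[0,0,0],"rot":[0,0,0],"jaw":10}]'
python3 st.py
```

```text
clock: 12.87
position: [627.7, -16.3, 26.2]
ee_rot: [-0.513, -0.486, 0.487, 0.513]
contact_force: [-1.2, 5.1, 0.5]
gripper_width: 26.0
t 12.87 p [627.7 -16.3  26.2] xang 86.98 down [-1.3e-03  1.0e-04 -1.0e+00] F [-1.2  5.1  0.5] T [1.24 0.3  0.11] w 26.0 j [ 0.23  0.59 -0.21 -0.   -0.76 -0.28]
```

```bash
python3 -m creep '[{"delta_pos":[-1.2,0,0],"rot":[0,0,0],"jaw":10},{"delta_pos":[-1.2,0,0],"rot":[0,0,0],"jaw":10},{"delta_pos":[-1.2,0,0],"rot":[0,0,0],"jaw":10},{"delta_pos":[-1.2,0,0],"rot":[0,0,0],"jaw":10},{"delta_pos":[-1.2,0,0],"rot":[0,0,0],"jaw":10},{"delta_pos":[-1.2,0,0],"rot":[0,0,0],"jaw":10},{"delta_pos":[-1.2,0,0],"rot":[0,0,0],"jaw":10},{"delta_pos":[-1.2,0,0],"rot":[0,0,0],"jaw":10},{"delta_pos":[-1.2,0,0],"rot":[0,0,0],"jaw":10},{"delta_pos":[-1.2,0,0],"rot":[0,0,0],"jaw":10}]'
python3 st.py
```

```text
clock: 13.7
position: [627.4, -27.2, 26.2]
ee_rot: [-0.513, -0.487, 0.486, 0.513]
contact_force: [-1.6, 8.8, 1.3]
gripper_width: 26.2
t 13.7 p [627.4 -27.2  26.2] xang 86.99 down [-4.0e-04  1.4e-03 -1.0e+00] F [-1.6  8.8  1.3] T [2.43 0.37 0.11] w 26.2 j [ 0.21  0.59 -0.21 -0.   -0.76 -0.26]
```

```bash
cat > g.py <<'E'
import sys
from h import *
s=arm.read_state();F=s["contact_force"];print(s["position"].round(2),F.round(1),flush=True)
sys.exit(0 if F[1]<float(sys.argv[1]) else 1)
E
python3 -m creep '[{"delta_pos":[-1,0,0],"rot":[0,0,0],"jaw":10},{"delta_pos":[-1,0,0],"rot":[0,0,0],"jaw":10},{"delta_pos":[-1,0,0],"rot":[0,0,0],"jaw":10},{"delta_pos":[-1,0,0],"rot":[0,0,0],"jaw":10},{"delta_pos":[-1,0,0],"rot":[0,0,0],"jaw":10},{"delta_pos":[-1,0,0],"rot":[0,0,0],"jaw":10},{"delta_pos":[-1,0,0],"rot":[0,0,0],"jaw":10},{"delta_pos":[0,0,0],"rot":[0,0,0],"jaw":10},{"delta_pos":[0,0,0],"rot":[0,0,0],"jaw":10},{"delta_pos":[0,0,0],"rot":[0,0,0],"jaw":10}]' >/dev/null; python3 st.py
python3 g.py 11 && python3 -m creep '[{"delta_pos":[-0.2,0,0],"rot":[0,0,0],"jaw":10},{"delta_pos":[-0.2,0,0],"rot":[0,0,0],"jaw":10},{"delta_pos":[-0.2,0,0],"rot":[0,0,0],"jaw":10},{"delta_pos":[-0.2,0,0],"rot":[0,0,0],"jaw":10},{"delta_pos":[-0.2,0,0],"rot":[0,0,0],"jaw":10},{"delta_pos":[-0.2,0,0],"rot":[0,0,0],"jaw":10},{"delta_pos":[-0.2,0,0],"rot":[0,0,0],"jaw":10},{"delta_pos":[0,0,0],"rot":[0,0,0],"jaw":10},{"delta_pos":[0,0,0],"rot":[0,0,0],"jaw":10},{"delta_pos":[0,0,0],"rot":[0,0,0],"jaw":10}]' >/dev/null; python3 st.py
```

```text
t 14.53 p [626.9 -34.4  26.2] xang 86.99 down [-6.0e-04  1.2e-03 -1.0e+00] F [-1.   7.8  2. ] T [2.16 0.3  0.06] w 26.2 j [ 0.2   0.59 -0.21 -0.   -0.76 -0.25]
[626.92 -34.37  26.21] [-1.   7.8  2. ]
t 15.37 p [626.8 -35.6  26.2] xang 86.99 down [-6.0e-04  1.3e-03 -1.0e+00] F [-1.8  8.8  1.2] T [2.37 0.38 0.13] w 26.1 j [ 0.2   0.59 -0.21 -0.   -0.76 -0.25]
```

```bash
python3 -m creep '[{"delta_pos":[-0.2,0,0],"rot":[0,0,0],"jaw":10},{"delta_pos":[-0.2,0,0],"rot":[0,0,0],"jaw":10},{"delta_pos":[-0.2,0,0],"rot":[0,0,0],"jaw":10},{"delta_pos":[-0.2,0,0],"rot":[0,0,0],"jaw":10},{"delta_pos":[-0.2,0,0],"rot":[0,0,0],"jaw":10},{"delta_pos":[-0.2,0,0],"rot":[0,0,0],"jaw":10},{"delta_pos":[-0.2,0,0],"rot":[0,0,0],"jaw":10},{"delta_pos":[-0.2,0,0],"rot":[0,0,0],"jaw":10},{"delta_pos":[0,0,0],"rot":[0,0,0],"jaw":10},{"delta_pos":[0,0,0],"rot":[0,0,0],"jaw":10}]' >/dev/null
python3 g.py 11 && python3 -m creep '[{"delta_pos":[-0.2,0,0],"rot":[0,0,0],"jaw":10},{"delta_pos":[-0.2,0,0],"rot":[0,0,0],"jaw":10},{"delta_pos":[-0.2,0,0],"rot":[0,0,0],"jaw":10},{"delta_pos":[-0.2,0,0],"rot":[0,0,0],"jaw":10},{"delta_pos":[-0.2,0,0],"rot":[0,0,0],"jaw":10},{"delta_pos":[-0.2,0,0],"rot":[0,0,0],"jaw":10},{"delta_pos":[-0.2,0,0],"rot":[0,0,0],"jaw":10},{"delta_pos":[-0.2,0,0],"rot":[0,0,0],"jaw":10},{"delta_pos":[0,0,0],"rot":[0,0,0],"jaw":10},{"delta_pos":[0,0,0],"rot":[0,0,0],"jaw":10}]' >/dev/null && python3 g.py 11 && python3 -m creep '[{"delta_pos":[-0.2,0,0],"rot":[0,0,0],"jaw":10},{"delta_pos":[-0.2,0,0],"rot":[0,0,0],"jaw":10},{"delta_pos":[-0.2,0,0],"rot":[0,0,0],"jaw":10},{"delta_pos":[-0.2,0,0],"rot":[0,0,0],"jaw":10},{"delta_pos":[-0.2,0,0],"rot":[0,0,0],"jaw":10},{"delta_pos":[-0.2,0,0],"rot":[0,0,0],"jaw":10},{"delta_pos":[-0.2,0,0],"rot":[0,0,0],"jaw":10},{"delta_pos":[-0.2,0,0],"rot":[0,0,0],"jaw":10},{"delta_pos":[0,0,0],"rot":[0,0,0],"jaw":10},{"delta_pos":[0,0,0],"rot":[0,0,0],"jaw":10}]' >/dev/null && python3 g.py 11 && python3 -m creep '[{"delta_pos":[-0.2,0,0],"rot":[0,0,0],"jaw":10},{"delta_pos":[-0.2,0,0],"rot":[0,0,0],"jaw":10},{"delta_pos":[-0.2,0,0],"rot":[0,0,0],"jaw":10},{"delta_pos":[-0.2,0,0],"rot":[0,0,0],"jaw":10},{"delta_pos":[-0.2,0,0],"rot":[0,0,0],"jaw":10},{"delta_pos":[-0.2,0,0],"rot":[0,0,0],"jaw":10},{"delta_pos":[-0.2,0,0],"rot":[0,0,0],"jaw":10},{"delta_pos":[-0.2,0,0],"rot":[0,0,0],"jaw":10},{"delta_pos":[0,0,0],"rot":[0,0,0],"jaw":10},{"delta_pos":[0,0,0],"rot":[0,0,0],"jaw":10}]' >/dev/null; python3 st.py
```

```text
[626.77 -37.18  26.23] [-1.8  8.8  1.9]
[626.66 -38.77  26.21] [-1.3  7.5  0.7]
[626.57 -40.34  26.21] [-1.4  8.7  1.8]
t 18.7 p [626.5 -41.9  26.2] xang 86.99 down [-6.0e-04  1.5e-03 -1.0e+00] F [-0.6  8.4  2.4] T [2.53 0.32 0.13] w 25.9 j [ 0.19  0.59 -0.21 -0.   -0.76 -0.24]
```

```bash
python3 -m creep '[{"delta_pos":[-0.2,0,0],"rot":[0,0,0],"jaw":10},{"delta_pos":[-0.2,0,0],"rot":[0,0,0],"jaw":10},{"delta_pos":[-0.2,0,0],"rot":[0,0,0],"jaw":10},{"delta_pos":[-0.2,0,0],"rot":[0,0,0],"jaw":10},{"delta_pos":[-0.2,0,0],"rot":[0,0,0],"jaw":10},{"delta_pos":[-0.2,0,0],"rot":[0,0,0],"jaw":10},{"delta_pos":[-0.2,0,0],"rot":[0,0,0],"jaw":10},{"delta_pos":[0,0,0],"rot":[0,0,0],"jaw":10},{"delta_pos":[0,0,0],"rot":[0,0,0],"jaw":10},{"delta_pos":[0,0,0],"rot":[0,0,0],"jaw":10}]' >/dev/null
python3 g.py 11 && python3 -m creep '[{"delta_pos":[-0.2,0,0],"rot":[0,0,0],"jaw":10},{"delta_pos":[-0.2,0,0],"rot":[0,0,0],"jaw":10},{"delta_pos":[-0.2,0,0],"rot":[0,0,0],"jaw":10},{"delta_pos":[-0.2,0,0],"rot":[0,0,0],"jaw":10},{"delta_pos":[-0.2,0,0],"rot":[0,0,0],"jaw":10},{"delta_pos":[-0.2,0,0],"rot":[0,0,0],"jaw":10},{"delta_pos":[-0.2,0,0],"rot":[0,0,0],"jaw":10},{"delta_pos":[0,0,0],"rot":[0,0,0],"jaw":10},{"delta_pos":[0,0,0],"rot":[0,0,0],"jaw":10},{"delta_pos":[0,0,0],"rot":[0,0,0],"jaw":10}]' >/dev/null && python3 g.py 11 && python3 -m creep '[{"delta_pos":[-0.2,0,0],"rot":[0,0,0],"jaw":10},{"delta_pos":[-0.2,0,0],"rot":[0,0,0],"jaw":10},{"delta_pos":[-0.2,0,0],"rot":[0,0,0],"jaw":10},{"delta_pos":[-0.2,0,0],"rot":[0,0,0],"jaw":10},{"delta_pos":[-0.2,0,0],"rot":[0,0,0],"jaw":10},{"delta_pos":[-0.2,0,0],"rot":[0,0,0],"jaw":10},{"delta_pos":[-0.2,0,0],"rot":[0,0,0],"jaw":10},{"delta_pos":[0,0,0],"rot":[0,0,0],"jaw":10},{"delta_pos":[0,0,0],"rot":[0,0,0],"jaw":10},{"delta_pos":[0,0,0],"rot":[0,0,0],"jaw":10}]' >/dev/null && python3 g.py 11 && python3 -m creep '[{"delta_pos":[-0.2,0,0],"rot":[0,0,0],"jaw":10},{"delta_pos":[-0.2,0,0],"rot":[0,0,0],"jaw":10},{"delta_pos":[-0.2,0,0],"rot":[0,0,0],"jaw":10},{"delta_pos":[-0.2,0,0],"rot":[0,0,0],"jaw":10},{"delta_pos":[-0.2,0,0],"rot":[0,0,0],"jaw":10},{"delta_pos":[-0.2,0,0],"rot":[0,0,0],"jaw":10},{"delta_pos":[-0.2,0,0],"rot":[0,0,0],"jaw":10},{"delta_pos":[0,0,0],"rot":[0,0,0],"jaw":10},{"delta_pos":[0,0,0],"rot":[0,0,0],"jaw":10},{"delta_pos":[0,0,0],"rot":[0,0,0],"jaw":10}]' >/dev/null; python3 st.py
```

```text
[626.41 -43.21  26.25] [-1.7  8.4  1.8]
[626.37 -44.57  26.25] [-1.7  9.6  2.3]
[626.33 -45.14  26.24] [-1.1 12.6  1.7]
t 21.2 p [626.3 -45.1  26.2] xang 87.0 down [-3.0e-04  2.4e-03 -1.0e+00] F [-1.1 12.6  1.7] T [3.38 0.45 0.1 ] w 26.0 j [ 0.18  0.59 -0.21 -0.   -0.76 -0.23]
```

```bash
python3 -m creep '[{"delta_pos":[-0.2,0,0],"rot":[0,0,0],"jaw":10},{"delta_pos":[-0.2,0,0],"rot":[0,0,0],"jaw":10},{"delta_pos":[0,0,0],"rot":[0,0,0],"jaw":10},{"delta_pos":[0,0,0],"rot":[0,0,0],"jaw":10},{"delta_pos":[0,0,0],"rot":[0,0,0],"jaw":10},{"delta_pos":[0,0,0],"rot":[0,0,0],"jaw":10},{"delta_pos":[0,0,0],"rot":[0,0,0],"jaw":10},{"delta_pos":[0,0,0],"rot":[0,0,0],"jaw":10},{"delta_pos":[0,0,0],"rot":[0,0,0],"jaw":10},{"delta_pos":[0,0,0],"rot":[0,0,0],"jaw":10}]' >/dev/null; python3 st.py
python3 - <<'E'
from h import *
a=arm.get_image("scene")
A=cv2.resize(a[215:350,170:350],None,fx=4.4,fy=4.4,interpolation=cv2.INTER_CUBIC)
cv2.imwrite("pics/s5.png",A[:,:,::-1])
E
```

```text
t 22.03 p [626.3 -45.2  26.2] xang 87.0 down [-2.0e-04  2.7e-03 -1.0e+00] F [-2.1 13.5  2.4] T [3.75 0.55 0.04] w 25.8 j [ 0.18  0.59 -0.21 -0.   -0.76 -0.23]
```

View pics/s5.png

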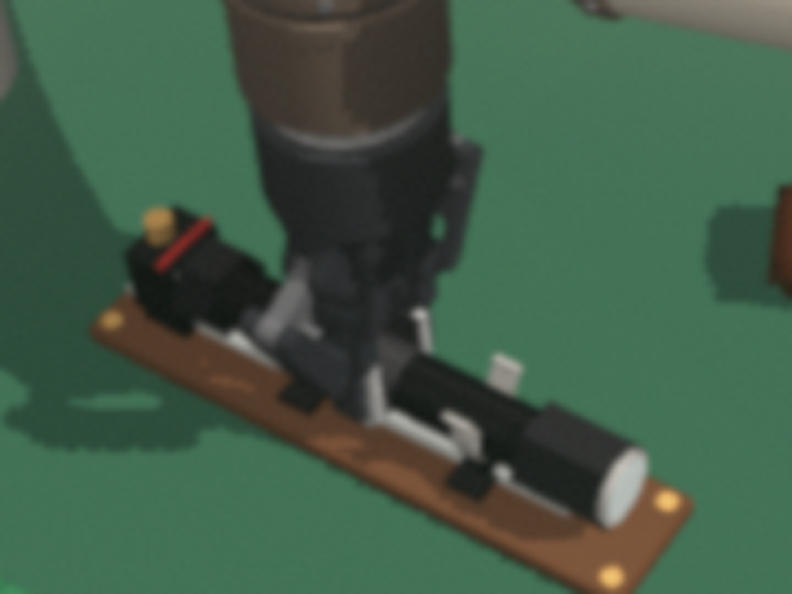

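Firm against the wall: 13.5 N against about 8.5 N of drag, with no more travel. I'll relax the push slightly, release and retreat upwards.

```bash
python3 -m creep '[{"delta_pos":[0.4,0,0],"rot":[0,0,0],"jaw":10},{"delta_pos":[0.4,0,0],"rot":[0,0,0],"jaw":10},{"delta_pos":[0,0,0],"rot":[0,0,0],"jaw":10},{"delta_pos":[0,0,0],"rot":[0,0,0],"jaw":32},{"delta_pos":[0,0,0],"rot":[0,0,0],"jaw":36},{"delta_pos":[0,0,0],"rot":[0,0,0],"jaw":42},{"delta_pos":[0,0,0],"rot":[0,0,0],"jaw":50},{"delta_pos":[0,0,0],"rot":[0,0,0],"jaw":56},{"delta_pos":[0,0,0],"rot":[0,0,0],"jaw":56},{"delta_pos":[0,0,0],"rot":[0,0,0],"jaw":56}]' >/dev/null; python3 st.py
python3 -m creep '[{"delta_pos":[0,-2,0],"rot":[0,0,0],"jaw":56},{"delta_pos":[0,-4,0],"rot":[0,0,0],"jaw":56},{"delta_pos":[0,-8,0],"rot":[0,0,0],"jaw":56},{"delta_pos":[0,-12,0],"rot":[0,0,0],"jaw":56},{"delta_pos":[0,-20,0],"rot":[0,0,0],"jaw":56},{"delta_pos":[0,-20,0],"rot":[0,0,0],"jaw":56},{"delta_pos":[0,-20,0],"rot":[0,0,0],"jaw":56},{"delta_pos":[0,-20,0],"rot":[0,0,0],"jaw":56},{"delta_pos":[0,-20,0],"rot":[0,0,0],"jaw":56},{"delta_pos":[0,0,0],"rot":[0,0,0],"jaw":56}]' >/dev/null; python3 st.py
python3 - <<'E'
from h import *
a=arm.get_image("scene")
cv2.imwrite("pics/s6.png",cv2.resize(a[215:350,170:350],None,fx=4.4,fy=4.4,interpolation=cv2.INTER_CUBIC)[:,:,::-1])
E
```

```text
t 22.92 p [626.7 -47.4  26.3] xang 86.97 down [-1.e-04 -1.e-04 -1.e+00] F [-0.3  0.3 -0.1] T [-0.01  0.04 -0.05] w 56.1 j [ 0.18  0.59 -0.21  0.   -0.76 -0.23]
t 23.75 p [629.7 -47.1 158.9] xang 87.06 down [ 1.110e-02  2.000e-04 -9.999e-01] F [ 1.5 -0.2 -0.4] T [-0.   -0.05  0.04] w 56.2 j [ 0.18  0.45 -0.09  0.   -1.03 -0.23]
```

View pics/s6.png

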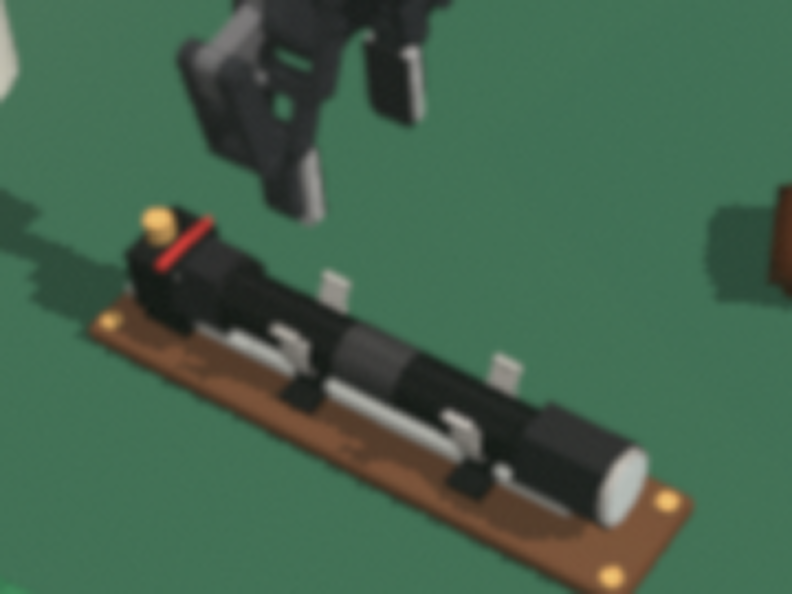

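The torch is seated in both clips with its tail in the dock. The lens stayed at (622,485) in the crop after release, and the gripper is clear. Handing in.

```bash
python3 -c "
from h import *
print(arm.job_done())"
```

```text
the job is handed in; nothing more can be done
None
```

The torch is on charge: it sits in both clips with its tail in the dock, the gripper has let go, and I handed the job in at about 24 s of the 72 s. `job_done` gives no verdict.

- **Snap-in:** I picked the largest of the three torches (about 233 mm long). I pressed it into both clips with its middle at about cradle y = +19 mm, clear of the dock. The highest upward force at the ends of moves was 10 N.
- **Docking:** I slid it along at a steady drag of about 8–9 N until it stopped. It then held at 13.5 N, about 5 N above the drag, with almost no further travel, well under the 22 N limit.
- **Last check:** The picture after release shows the torch level in both clips, its tail in the dock, and its lens where it was before release. With the gripper clear, the force readings were near zero.
- **Less certain:**
  - The charging pin can't be read directly. That it is fully in rests on the firm stop, which came within about 1 mm of where the picture put the wall.
  - During the snap the side force reached about 5 N because my sideways correction was slightly too large. I eased it off before sliding.
  - I took no closing picture of the rest of the table; the arm stayed away from the other things.

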